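# Pack and wedge the overhanging rim of a carving

## Task

The round carving is fixed on its stand with its right-hand rim (robot's right) overhanging the bench; pack the gap under that rim with the loose flat shims, laid one on another and reaching about 50 mm under the rim from outside, using as many as it takes for the long wedge, slid in flat on top of them with its thin end first, to go tight by feel with its tip clearly under the rim, snug but not rammed. Do not let go of the wedge then: the program finishes while the gripper still holds it by its thick end, pushed in, so that the stack stays nipped between bench and rim. Leave the other things on the bench where they are.

Things in the scene. Friction and masses are not known exactly. Their poses are not given: they have to be found in the camera images.
- roundel: fixed level wooden disc, 300 mm across, carved top 30 to 38 mm above its underside; origin: centre of the underside, 21 to 34 mm above the bench (z = 0), differing each run; y points from the free right-hand rim over the centre to the bearer under its left side, z up. Below it all is free from that rim to a central post, 115 mm in. It does not give
- rim (a point): point on the lower edge of the carving's free right-hand rim, 150 mm from its centre towards the carving's -y; its height is the height of the gap; its y axis points level, straight in under the carving, z is up. Packing goes in here, along that y axis
- shim0: loose flat plywood shim, 120 x 30 x 10 mm, one of three alike, about 28 g; origin: centre of its underside; x runs along its length, y across its 30 mm width, z is up
- shim1: loose flat plywood shim, 120 x 30 x 10 mm, one of three alike, about 28 g; origin: centre of its underside; x runs along its length, y across its 30 mm width, z is up
- shim2: loose flat plywood shim, 120 x 30 x 10 mm, one of three alike, about 28 g; origin: centre of its underside; x runs along its length, y across its 30 mm width, z is up
- wedge: loose plywood wedge, 150 mm long, 30 mm wide, about 45 g; flat underside; origin: centre of its underside; x runs along its length to the thin end; its top rises evenly from 3 mm at the tip (x = +75 mm) to 19 mm at x = -35 mm, then a level tail 19 mm thick, 40 mm long (x = -75 to -35 mm), to hold it by
- wedge_tip (a point): lower edge of the wedge's thin end, mid-width, 75 mm ahead of its origin; same axes as the wedge
- gouge: carving gouge lying down, 220 mm long, 24 mm thick; bystander; origin: on its underside near its middle
- brush: flat hand brush lying down; bystander; origin: on its underside near its middle
- mallet: wooden mallet lying down, head 72 mm thick and 110 mm long, handle 130 mm; bystander; origin: on its underside near its middle
- jar: amber glass jar, 64 mm across, 80 mm high; bystander; origin: on its underside near its middle
- offcut: rectangular wood offcut 40 x 70 x 40 mm (40 high), too thick for the gap; bystander; origin: on its underside near its middle
- stone: grey sharpening stone 160 x 60 x 25 mm; bystander; origin: on its underside near its middle
Things that resemble listed ones, but are neither listed nor needed, are in the scene too. What is shaped like the shim1 but yellow is not meant. What is shaped like the wedge but blue is not meant.

How it is judged (in metres and radians):
On the way:
1. a shim lies flat on the bench, reaching under the free rim, let go (((horizontal distance between shim0 and roundel below 0.185 m and angle between shim0's own z axis and vertical below 0.08 rad and height (world z) of shim0 below 0.004 m and y of shim0 in the frame of roundel below -0.05 m and contact force between the fingers and shim0 below 0.1 N) or (horizontal distance between shim1 and roundel below 0.185 m and angle between shim1's own z axis and vertical below 0.08 rad and height (world z) of shim1 below 0.004 m and y of shim1 in the frame of roundel below -0.05 m and contact force between the fingers and shim1 below 0.1 N) or (horizontal distance between shim2 and roundel below 0.185 m and angle between shim2's own z axis and vertical below 0.08 rad and height (world z) of shim2 below 0.004 m and y of shim2 in the frame of roundel below -0.05 m and contact force between the fingers and shim2 below 0.1 N))), for 0.2 s.
At the end, for the whole second after the job is handed in: The gripper holds the wedge (over 2 N); the wedge is still, flat within 0.1 rad, off the bench, its tip 12 mm or more under the rim, pressing the rim with over 3 N and a shim with over 2 N; that shim and one on the bench lie flat, 25 mm or more under the free rim (contact force between wedge and roundel above 3 N and contact force between the fingers and wedge above 2 N and horizontal distance between wedge_tip and roundel below 0.138 m and y of wedge in the frame of roundel below -0.05 m and angle between wedge's own z axis and vertical below 0.1 rad and height (world z) of wedge above 0.007 m and ((contact force between wedge and shim0 above 2 N and horizontal distance between shim0 and roundel below 0.185 m and angle between shim0's own z axis and vertical below 0.08 rad) or (contact force between wedge and shim1 above 2 N and horizontal distance between shim1 and roundel below 0.185 m and angle between shim1's own z axis and vertical below 0.08 rad) or (contact force between wedge and shim2 above 2 N and horizontal distance between shim2 and roundel below 0.185 m and angle between shim2's own z axis and vertical below 0.08 rad)) and ((height (world z) of shim0 below 0.004 m and y of shim0 in the frame of roundel below -0.05 m and horizontal distance between shim0 and roundel below 0.185 m and angle between shim0's own z axis and vertical below 0.08 rad) or (height (world z) of shim1 below 0.004 m and y of shim1 in the frame of roundel below -0.05 m and horizontal distance between shim1 and roundel below 0.185 m and angle between shim1's own z axis and vertical below 0.08 rad) or (height (world z) of shim2 below 0.004 m and y of shim2 in the frame of roundel below -0.05 m and horizontal distance between shim2 and roundel below 0.185 m and angle between shim2's own z axis and vertical below 0.08 rad)) and linear speed of wedge below 0.01 m/s); the arm keeps its last pose, push and grip.
It fails at once if the wedge is rammed: over 45 N between wedge and carving (contact force between wedge and roundel above 45 N).
It fails at once if a bystander is shifted by more than 40 mm (distance of any of gouge, brush, mallet, jar, offcut, stone from where it was at the start of the episode above 0.04 m).
It also fails if it takes over 72 s, if anything falls off the work surface, if the arm or the gripper's body presses on something with over 40 N, if the wrist force passes 120 N, or if a joint passes its speed limit or range.

## Robot

A 6-joint arm with a two-finger parallel gripper is mounted at the origin on the work surface. World frame = base frame: x ahead of the robot, y to its left, z up, the work surface at z = 0. Lengths are in mm, angles in rad, forces in N, time in s.
With the tool pointing down it reaches from about 350 to 875 mm from the base axis. Payload 4.2 kg.
Tool frame: the origin (TCP) lies at the very end of the fingers, on their centre line; the grasp point (between the pads) lies 19 mm behind it; z points along the fingers, y is the direction in which the jaws open and shut (so a half turn about z gives the same grasp; the last joint's range is limited). The gripper opens to 85 mm and grips with 20 to 120 N. Pads are 22 mm wide; open, the fingers measure 114 mm over their backs; the gripper's body (76 mm by 85 mm) begins 54 mm behind the grasp point. The pads swing forward as they close: fully open they stand 13 mm farther back than shut.
Start: joints at [1.565, 0.385, 0.008, 0, -1.194, -0.259], TCP at [163.541, 603.203, 231.312] pointing down, gripper open.
Joint ranges: [-3.14, 3.14], [-1.21, 2.06], [-1.07, 1.41], [-3.16, 2.05], [-2.99, -0.16], [-3.1, 3.1]. Speed limits (rad/s): [2.79, 2.79, 3.14, 3.14, 3.14, 3.14].

## Interface

Orientations are given as a unit quaternion [x, y, z, w].
In Python, from bench import arm, optics, job gives the robot as it stands.
- The arm moves only by the tool send_rows, never from a script. Its argument "steps" is a list that holds one entry, the list of rows, each a list of 5 numbers: the shift along the tool's x, y, z in cm, then the turn about the tool's z in rad, then the opening, from 0 (shut) to 1 (fully open). A call has 1 to 10 rows; each row shifts and turns the pose as measured when the row begins, along the tool's axes as they then stand; what a row does not reach is not made up. A row lasts 1/12 s, in which the tool goes at most 41.7 mm and 7.16 degrees, less where a joint would pass 70% of its speed; a pose out of reach is approached as far as the arm can. A call with a gripper value outside its range is refused whole. The fingers move at their own pace and stop on an object; the grip force is fixed at half the most. Time passes only in rows, so rows that do not move let the fingers close. It gives the time, the measured TCP pose, the force and the opening at its end, in the units of the state.
- arm.read_state(): the state, without advancing time (a new reading comes with each control period).
- optics.get_image(name): name is "scene" or "top"; returns (picture, depth): 420x560x3 uint8, blue, green, red; 420x560 float32, mm along the optical axis (not along the pixel's ray), 0 where there is no reading.
- optics.get_calibration(name): a dict with "K" (3x3 intrinsics, pixels), "rvec" (rotation vector, rad) and "tvec" (3), from world to camera coordinates, as OpenCV has them. Camera axes: x right, y down, z forward; pixel columns grow to the right and rows downward; lengths in mm; the calibration is good to about 2 mm. A picture is of the moment at which its call begins. get_calibration takes no time and is no camera call.
- job.job_done(): hands the job in, once; it reports no verdict.
The state is a dict: "clock": time; "joints": joint angles; "joint_vel": joint speeds; "joint_efforts": joint torques, N m; "position": TCP position; "ee_rot": TCP orientation; "contact_force": force on the tool from outside, world axes, zero at the start; "wrist_torque": the same for the moment, N m; "gripper_width": finger opening in mm.
Only numpy, scipy, OpenCV 4.12 (cv2) and the standard library are available. Lean on these libraries where they do the work, as an engineer would, in place of code of your own. Each camera call takes 0.05 s, during which the arm holds its last target. There are 200 camera calls.

## Working session

There is one attempt and no reset: what is moved stays moved. The work goes in short steps, Python scripts to look and compute and a tool call to move; the robot and the scene stay as the last step left them, time stands still between calls to the robot, and variables do not carry over. Pictures are saved under pics/ and viewed, about 8 in all and at most 12, crops included, and the job is handed in when it is done.

Besides the shell and the picture viewer there is one more tool, called as name(argument=value, ...) on one line, values as JSON. send_rows: Moves the arm, as the interface text tells. Its arguments: {"type":"object","properties":{"steps":{"type":"array","items":{"type":"array","items":{"type":"array","items":{"type":"number"}}}}},"required":["steps"]}

```bash
ls; mkdir -p pics; cat > h.py <<'E'
import numpy as np, cv2
from bench import arm, optics, job
def grab(n):
    im,d=optics.get_image(n); np.savez(f'{n}.npz',im=im,d=d); return im,d
def load(n):
    z=np.load(f'{n}.npz'); return z['im'],z['d']
def cal(n):
    c=optics.get_calibration(n); R=cv2.Rodrigues(np.array(c['rvec'],float))[0]
    return np.array(c['K'],float),R,np.array(c['tvec'],float).ravel()
def cloud(n,d):
    K,R,t=cal(n); v,u=np.mgrid[:d.shape[0],:d.shape[1]]
    P=np.stack([(u-K[0,2])/K[0,0]*d,(v-K[1,2])/K[1,1]*d,d],-1)
    return (P-t)@R
def proj(n,p):
    K,R,t=cal(n); q=K@(R@np.array(p,float)+t); return q[:2]/q[2]
E
python3 - <<'E'
from h import *
for n in ['top','scene']:
    im,d=grab(n); cv2.imwrite(f'pics/{n}0.png',cv2.resize(im,(800,600),interpolation=cv2.INTER_CUBIC))
    K,R,t=cal(n); print(n,K[0,0],-R.T@t,R[2])
print(arm.read_state())
E
```

```text
pics
top 429.73673944561597 [ 394.85229208  -49.1382217  1160.46117184] [ 0.14319487 -0.00837368 -0.98965909]
scene 439.84052822651773 [1181.82235326  583.65742269  875.19736592] [-0.53564727 -0.51750346 -0.66728717]
{'clock': 0.1, 'joints': array([ 1.56456750e+00,  3.85490845e-01,  6.79116778e-03, -4.17625029e-04,
       -1.19400941e+00, -2.58611351e-01]), 'joint_vel': array([-0.00028178,  0.00158527,  0.00257144,  0.00127432, -0.00122325,
        0.0006985 ]), 'joint_efforts': array([-6.05985351e-04, -3.93322492e+01,  1.88932300e+01,  4.19804558e+00,
       -2.56906969e-03,  4.13213613e-06]), 'position': array([163.44179134, 602.72371958, 230.33802462]), 'ee_rot': array([ 9.91234620e-01, -1.32109709e-01, -7.21809773e-05,  9.73203270e-04]), 'contact_force': array([0.14842786, 0.04657829, 0.77883756]), 'wrist_torque': array([ 0.02490273, -0.01029788,  0.04266564]), 'gripper_width': 85.40636294162566}
```

View pics/top0.png

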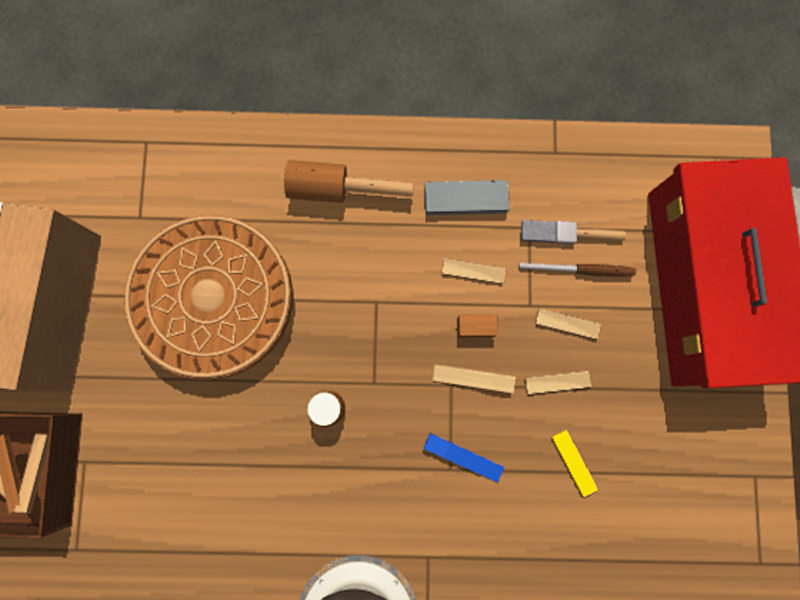

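View pics/scene0.png

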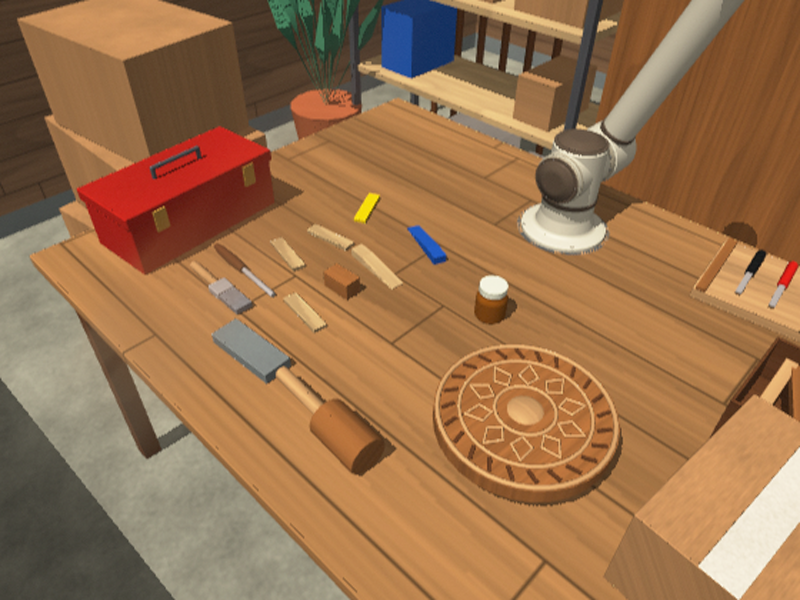

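The top view (800x600 scale) shows the roundel at (208,297), three shims at (473,271), (568,324) and (558,382), and the wedge at (474,379). The yellow and blue decoys lie lower in the picture. The lane between the shims and the roundel is clear. The jar is at (325,408) and the mallet at (320,180).

```bash
python3 - <<'E'
from h import *
im,d=load('top'); P=cloud('top',d)
s=560/800
for nm,(u,v) in dict(sA=(473,271),sB=(568,324),sC=(558,382),wedge=(474,379),blue=(463,458)).items():
    u*=s;v*=s
    hsv=cv2.cvtColor(im,cv2.COLOR_BGR2HSV)
    m=((P[...,2]>2.5)&(P[...,2]<40)&(d>0)).astype(np.uint8)
    n,l=cv2.connectedComponents(m); k=l[int(v),int(u)]
    mm=l==k
    Q=P[mm]
    (c,wh,a)=cv2.minAreaRect(Q[:,:2].astype(np.float32))
    w=Q[:,:2]-np.array(c); U=np.linalg.svd(w-w.mean(0),full_matrices=False)[2][0]
    if U[1]<0:U=-U
    q=w@U
    print(nm,k,mm.sum(),np.round(c,1),np.round(wh,1),'dir',np.round(U,3),'yaw%.3f'%np.arctan2(U[1],U[0]),'zprof',[round(float(np.median(Q[(q>=b)&(q<b+15),2])),1) for b in range(-75,75,15) if ((q>=b)&(q<b+15)).any()])
# roundel
u,v=208*s,297*s
m=((P[...,2]>35)&(P[...,2]<85)&(d>0)).astype(np.uint8);n,l=cv2.connectedComponents(m);mm=l==l[int(v),int(u)]
Q=P[mm];c,r=cv2.minEnclosingCircle(Q[:,:2].astype(np.float32));print('round',c,r,np.percentile(Q[:,2],[1,10,30,50,80,99]))
rr=np.hypot(*(Q[:,:2]-c).T)
for a in range(0,150,15): print(a,round(float(np.median(Q[(rr>=a)&(rr<a+15),2])),1),end=' ')
im,d=load('scene');P=cloud('scene',d)
D=P[...,:2]-c; r=np.hypot(D[...,0],D[...,1])
print()
for col in (350,360,370,380,390):
    out=[(v,round(float(r[v,col]),1),round(float(P[v,col,2]),1)) for v in range(325,356)]
    print(col,out[::1])  if col==370 else None
sel=(abs(r-150)<2.5)&(d>0)&(P[...,2]>5)
print(np.percentile(P[sel][:,2],[0,1,2,5,10,50,90,99]),sel.sum())
# table check
b=P[(abs(P[...,0]-600)<40)&(abs(P[...,1]-80)<25)&(d>0)];print('bench z scene',np.median(b[:,2]))
for n in('top','scene'):
    print(n,proj(n,[c[0],c[1]-150,28]))
E
```

```text
sA 1911 580 [ 645.  -209.5] [ 82.6 137. ] dir [0.14 0.99] yaw1.430 zprof [3.8, 10.0, 10.3, 11.0, 11.2, 10.7, 9.2, 8.6, 9.8, 9.3]
sB 2540 592 [ 544.1 -387.1] [147.2  60.3] dir [0.207 0.978] yaw1.362 zprof [3.7, 9.6, 10.0, 10.3, 10.8, 10.1, 10.3, 10.4, 10.0, 8.2]
sC 3301 533 [ 426.9 -363.9] [ 36.5 125. ] dir [-0.133  0.991] yaw1.704 zprof [2.9, 10.5, 10.2, 10.7, 9.9, 10.0, 10.2, 10.9, 10.7, 9.0]
wedge 2985 756 [ 434.6 -206.2] [179.4  63.6] dir [0.149 0.989] yaw1.421 zprof [19.6, 19.5, 19.1, 17.8, 16.0, 13.3, 12.1, 9.3, 6.7, 5.2]
blue 4351 765 [ 286.  -188.1] [175.6  44.5] dir [0.392 0.92 ] yaw1.168 zprof [4.8, 6.9, 8.4, 11.0, 13.0, 14.8, 17.4, 19.2, 20.1, 20.4]
round (567.6634521484375, 286.2739562988281) 150.9047088623047 [50.09354011 60.08067429 62.00510005 63.34183038 65.60593036 69.79169098]
0 68.8 15 66.2 30 62.5 45 63.4 60 63.1 75 63.0 90 62.9 105 63.5 120 63.1 135 64.0 
370 [(325, 100.9, 58.2), (326, 107.7, 64.4), (327, 109.8, 63.7), (328, 109.0, 58.8), (329, 116.6, 66.3), (330, 118.6, 65.6), (331, 120.2, 64.4), (332, 121.6, 62.7), (333, 123.4, 61.8), (334, 125.9, 61.8), (335, 127.9, 61.0), (336, 131.5, 62.9), (337, 133.2, 61.7), (338, 136.6, 63.3), (339, 137.8, 61.4), (340, 141.9, 64.0), (341, 145.1, 65.4), (342, 146.6, 63.9), (343, 146.5, 60.1), (344, 148.9, 60.1), (345, 151.0, 59.7), (346, 148.5, 51.9), (347, 150.3, 51.1), (348, 148.2, 43.8), (349, 151.2, 44.9), (350, 147.4, 34.8), (351, 148.4, 32.6), (352, 130.9, -0.4), (353, 132.3, -2.1), (354, 135.3, -1.2), (355, 139.4, 1.7)]
[ 5.46399158 31.38275713 32.30391098 33.62078461 34.92845695 49.72513822
 61.97708049 63.9265543 ] 1054
bench z scene 0.3012159728731939
top [205.08664669 210.15552811]
scene [317.03321414 262.69847844]
```

```bash
cat >> h.py <<'E'
def onplane(n,uv,z):
    K,R,t=cal(n); r=np.linalg.inv(K)@np.c_[uv,np.ones(len(uv))].T; r=(R.T@r).T; o=-R.T@t
    return (o+r*((z-o[2])/r[:,2])[:,None])[:,:2]
def tgt(x,y,z,yaw):
    """print tool-frame shift (cm) and turn to reach TCP x,y,z with tool-x world angle yaw"""
    from scipy.spatial.transform import Rotation as Ro
    s=arm.read_state(); R=Ro.from_quat(s['ee_rot']).as_matrix()
    d=R.T@(np.array([x,y,z])-s['position'])/10
    a=np.arctan2(R[1,0],R[0,0]); t=-((yaw-a+np.pi)%(2*np.pi)-np.pi)
    print('shift cm now',np.round(d,2),'turn',round(t,3),'tilt',np.round(R[:,2],3)); 
    c,q=np.cos(t),np.sin(t); Rn=R@np.array([[c,-q,0],[q,c,0],[0,0,1]])
    print('shift cm after turn',np.round(Rn.T@(np.array([x,y,z])-s['position'])/10,2))
E
python3 - <<'E'
from h import *
im,d=load('top'); s=.7
hsv=cv2.cvtColor(im,cv2.COLOR_BGR2HSV); lab=cv2.cvtColor(im,cv2.COLOR_BGR2LAB).astype(int)
for nm,(u,v),z in [('sA',(473,271),10),('sB',(568,324),10),('sC',(558,382),10),('wedge',(474,379),11)]:
    u=int(u*s);v=int(v*s); ref=np.median(lab[v-1:v+2,u-3:u+4].reshape(-1,3),0)
    win=np.zeros(d.shape,np.uint8); m=(np.abs(lab-ref)*[.5,1,1]).sum(-1)<22; win[v-25:v+26,u-40:u+41]=m[v-25:v+26,u-40:u+41]
    win=cv2.morphologyEx(win,cv2.MORPH_OPEN,np.ones((3,3)))
    n,l=cv2.connectedComponents(win); k=l==l[v,u]
    vv,uu=np.nonzero(k); Q=onplane('top',np.c_[uu,vv].astype(float),z).astype(np.float32)
    r=cv2.minAreaRect(Q); cc,wh,a=r; 
    ax=np.deg2rad(a if wh[0]>wh[1] else a+90)%np.pi
    print(nm,k.sum(),hsv[v,u],np.round(cc,1),np.round(Q.mean(0),1),np.round(wh,1),'yaw %.3f'%ax)
tgt(645,-209,200,1.43+np.pi)
E
```

```text
sA 458 [ 17 110 224] [ 636.7 -202.7] [ 636.7 -203.5] [118.5  29.8] yaw 1.435
sB 466 [ 17 112 223] [ 539.4 -382.4] [ 538.9 -382.3] [118.1  30.1] yaw 1.334
sC 486 [ 17 114 220] [ 428.4 -362.2] [ 428.3 -362.6] [ 29.4 117.5] yaw 1.702
wedge 641 [ 18 110 227] [ 431.9 -203.9] [ 431.7 -204.8] [152.   30.1] yaw 1.441
shift cm now [67.73 65.72  3.17] turn 1.447 tilt [-0.    -0.002 -1.   ]
shift cm after turn [ 73.61 -59.07   3.17]
```

```bash
python3 - <<'E'
from h import *
im,_=load('top'); cv2.imwrite('pics/crop1.png',cv2.resize(im[165:285,285:440],(775,600),interpolation=cv2.INTER_CUBIC))
E
```

```text
(no output)
```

View pics/crop1.png

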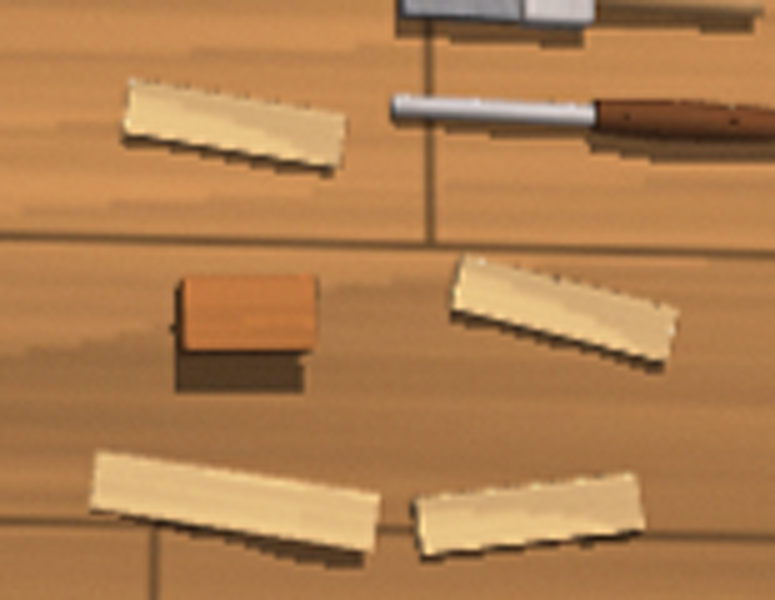

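send_rows(steps=[[[0, 0, 0, 0.12, 0.6], [0, 0, 0, 0.12, 0.6], [0, 0, 0, 0.12, 0.6], [0, 0, 0, 0.12, 0.6], [0, 0, 0, 0.12, 0.6], [0, 0, 0, 0.12, 0.6], [0, 0, 0, 0.12, 0.6], [0, 0, 0, 0.12, 0.6], [0, 0, 0, 0.12, 0.6], [0, 0, 0, 0.12, 0.6]]])

```text
clock: 0.93
position: [162.5, 599.2, 223.4]
ee_rot: [0.727, -0.686, 0.004, 0.007]
contact_force: [0.2, -0.5, 0.0]
gripper_width: 51.2
```

The crop shows the three shims and the wedge (lower left, thick end at its right), and the fitted sizes match. Now I'll head for shim A.

```bash
python3 -c "
from h import *
tgt(631.3,-242.3,150,1.435+np.pi)"
```

```text
shift cm now [ 86.6  -41.98   8.47] turn 0.194 tilt [-0.003 -0.015 -1.   ]
shift cm after turn [ 76.91 -57.85   8.47]
```

send_rows(steps=[[[0, 0, -0.1, 0.1, 0.6], [0, 0, -0.1, 0.1, 0.6], [3.2, -2.4, 0, 0, 0.6], [3.2, -2.4, 0, 0, 0.6], [3.2, -2.4, 0, 0, 0.6], [3.2, -2.4, 0, 0, 0.6], [3.2, -2.4, 0, 0, 0.6], [3.2, -2.4, 0, 0, 0.6], [3.2, -2.4, 0, 0, 0.6], [3.2, -2.4, 0, 0, 0.6]]])

```text
clock: 1.77
position: [312.6, 309.2, 222.6]
ee_rot: [-0.653, 0.757, -0.008, -0.011]
contact_force: [1.7, -0.6, 0.3]
gripper_width: 51.3
```

send_rows(steps=[[[3.2, -2.4, 0, 0, 0.6], [3.2, -2.4, 0, 0, 0.6], [3.2, -2.4, 0, 0, 0.6], [3.2, -2.4, 0, 0, 0.6], [3.2, -2.4, 0, 0, 0.6], [3.2, -2.4, 0, 0, 0.6], [3.2, -2.4, 0, 0, 0.6], [3.2, -2.4, 0, 0, 0.6], [3.2, -2.4, 0, 0, 0.6], [3.2, -2.4, 0, 0, 0.6]]])

```text
clock: 2.6
position: [504.7, -60.5, 230.2]
ee_rot: [-0.655, 0.756, -0.007, -0.011]
contact_force: [0.7, 1.3, 0.6]
gripper_width: 51.7
```

```bash
python3 -c "
from h import *
print(arm.read_state()['position'],arm.read_state()['joints'])
tgt(631.3,-242.3,60,1.435+np.pi)"
```

```text
[504.65326262 -60.47537978 230.24754165] [ 0.21467389  0.18891069 -0.28169642  0.02563988 -1.11275419 -0.36942915]
shift cm now [ 15.74 -15.19  17.38] turn -0.007 tilt [-0.007 -0.025 -1.   ]
shift cm after turn [ 15.85 -15.08  17.38]
```

send_rows(steps=[[[2.6, -2.5, 1.7, 0, 0.6], [2.6, -2.5, 1.7, 0, 0.6], [2.6, -2.5, 1.7, 0, 0.6], [2.6, -2.5, 1.7, 0, 0.6], [2.6, -2.5, 1.7, 0, 0.6], [2.6, -2.5, 1.7, 0, 0.6], [0, 0, 0, 0, 0.6]]])

```text
clock: 3.18
position: [634.8, -254.2, 124.1]
ee_rot: [-0.652, 0.759, -0.006, -0.011]
contact_force: [0.2, 0.7, -2.1]
gripper_width: 50.9
```

```bash
python3 -c "
from h import *
print(arm.read_state()['position'],arm.read_state()['contact_force'])
tgt(631.3,-242.3,0,1.435+np.pi)"
```

```text
[ 634.78277274 -254.22912038  124.06462956] [ 0.23859608  0.69996139 -2.09313426]
shift cm now [-1.43  0.46 12.38] turn -0.016 tilt [-0.009 -0.023 -1.   ]
shift cm after turn [-1.43  0.44 12.38]
```

send_rows(steps=[[[-0.7, 0.2, 3, -0.016, 0.6], [-0.7, 0.2, 3, 0, 0.6], [0, 0, 3, 0, 0.6], [0, 0, 1.5, 0, 0.6], [0, 0, 0, 0, 0.6]]])

```text
clock: 3.6
position: [631.1, -245.7, 9.8]
ee_rot: [-0.655, 0.755, -0.004, -0.013]
contact_force: [-0.0, 0.3, 0.3]
gripper_width: 50.7
```

```bash
python3 -c "
from h import *
print(arm.read_state()['position'],arm.read_state()['contact_force'])
tgt(631.3,-242.3,0,1.435+np.pi)"
```

```text
[ 631.14161112 -245.68167442    9.78098351] [-0.04635196  0.31748275  0.30904148]
shift cm now [-0.36  0.02  0.97] turn -0.005 tilt [-0.014 -0.023 -1.   ]
shift cm after turn [-0.36  0.02  0.97]
```

send_rows(steps=[[[-0.3, 0, 0.45, 0, 0.6], [0, 0, 0.2, 0, 0.6], [0, 0, 0, 0, 0.2], [0, 0, 0, 0, 0.1], [0, 0, 0, 0, 0.1], [0, 0, 0, 0, 0.1]]])

```text
clock: 4.1
position: [633.7, -242.3, 7.0]
ee_rot: [-0.656, 0.755, -0.006, -0.011]
contact_force: [0.1, -0.3, -1.4]
gripper_width: 27.7
```

send_rows(steps=[[[0, 0, 0, 0, 0.1], [0, 0, 0, 0, 0.1], [0, 0, 0, 0, 0.1]]])

```text
clock: 4.35
position: [635.0, -242.5, 9.4]
ee_rot: [-0.656, 0.755, -0.008, -0.01]
contact_force: [0.6, -0.5, -0.7]
gripper_width: 27.4
```

```bash
python3 - <<'E'
from h import *
im,d=grab('scene'); u,v=proj('scene',[632,-242,20]).astype(int);print(u,v)
a=im[max(v-60,0):v+50,max(u-75,0):u+75]; cv2.imwrite('pics/g1.png',cv2.resize(a,(750,int(750*a.shape[0]/a.shape[1])),interpolation=cv2.INTER_CUBIC))
print(arm.read_state()['position'])
E
```

```text
204 208
[ 635.01442335 -242.52407711    9.4247285 ]
```

View pics/g1.png

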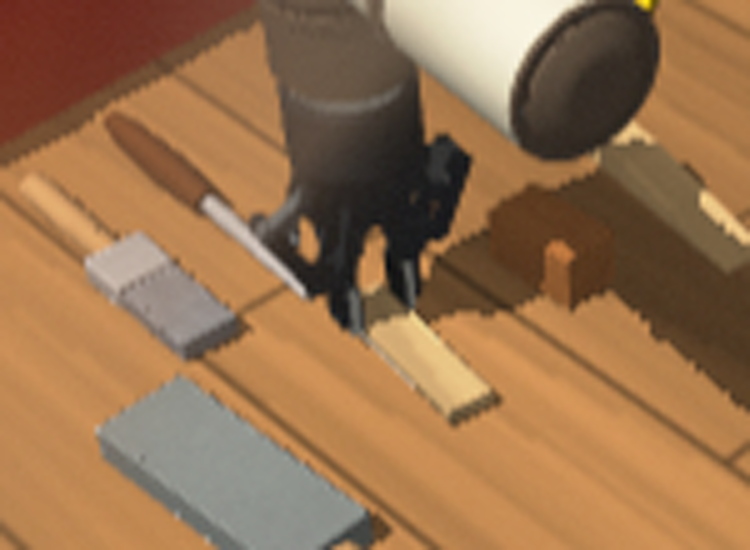

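The crop shows both fingertips at about (350,320) and (410,300), straddling shim A near its outer end. I'll lift to test the grip.

send_rows(steps=[[[0, 0, -1, 0, 0.1], [0, 0, -2, 0, 0.1], [0, 0, -2, 0, 0.1], [0, 0, 0, 0, 0.1]]])

```text
clock: 4.73
position: [634.3, -241.4, 61.3]
ee_rot: [-0.656, 0.755, -0.007, -0.011]
contact_force: [0.3, 0.4, 1.1]
gripper_width: 27.3
```

```bash
python3 - <<'E'
from h import *
im,d=grab('scene'); u,v=proj('scene',[632,-242,60]).astype(int);print(u,v)
a=im[max(v-60,0):v+50,max(u-75,0):u+75]; cv2.imwrite('pics/g2.png',cv2.resize(a,(750,int(750*a.shape[0]/a.shape[1])),interpolation=cv2.INTER_CUBIC))
s=arm.read_state();print(s['position'],s['contact_force'],s['gripper_width'])
P=cloud('scene',d)
lab=cv2.cvtColor(im,cv2.COLOR_BGR2HSV)
m=(P[...,2]>15)&(P[...,2]<90)&(abs(P[...,0]-640)<40)&(P[...,1]>-225)&(P[...,1]<-120)&(d>0)
Q=P[m];print(len(Q)); 
for b in range(-225,-120,15):
    q=Q[(Q[:,1]>=b)&(Q[:,1]<b+15)]
    if len(q)>3: print(b,len(q),np.median(q,0).round(1),q[:,0].min().round(),q[:,0].max().round(),q[:,2].min().round(),q[:,2].max().round())
E
```

```text
203 197
[ 633.38818505 -241.10248418   59.54220451] [-0.22174455  0.3778134  -0.22084926] 27.598774715865193
272
-225 39 [ 639.3 -218.3   66.8] 618.0 653.0 60.0 79.0
-210 47 [ 641.9 -202.4   66.9] 625.0 656.0 59.0 71.0
-195 47 [ 642.7 -187.3   66.8] 624.0 657.0 58.0 69.0
-180 45 [ 648.3 -172.5   66.8] 629.0 659.0 56.0 71.0
-165 48 [ 645.8 -157.    66.6] 629.0 660.0 58.0 70.0
-150 46 [ 645.6 -143.6   63.9] 631.0 659.0 55.0 68.0
```

View pics/g2.png

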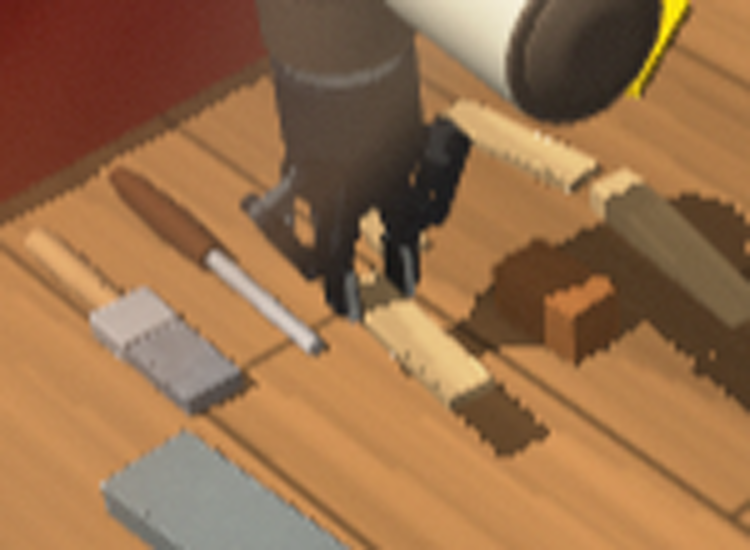

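The shim is held and level in the crop, clear of its shadow at (500,425). Moving it to the entry side of the rim.

send_rows(steps=[[[0, 0, -2, -0.07, 0.1], [0, 0, -2, -0.068, 0.1], [0, 0, -1, 0, 0.1], [0, 0, 0, 0, 0.1]]])

```text
clock: 5.12
position: [631.6, -239.3, 108.7]
ee_rot: [0.707, -0.707, 0.002, 0.013]
contact_force: [-0.2, 0.8, -0.6]
gripper_width: 28.0
```

```bash
python3 -c "
from h import *
print(arm.read_state()['position'],arm.read_state()['contact_force'])
tgt(567.7,0,60,-np.pi/2)"
```

```text
[ 631.64444892 -239.34718877  108.6880871 ] [-0.19925232  0.7666502  -0.5645618 ]
shift cm now [-24.04   6.3    4.46] turn 0.001 tilt [-0.016 -0.021 -1.   ]
shift cm after turn [-24.03   6.32   4.46]
```

send_rows(steps=[[[-3.3, 0.9, 0, 0, 0.1], [-3.3, 0.9, 0, 0, 0.1], [-3.3, 0.9, 0, 0, 0.1], [-3.3, 0.9, 0, 0, 0.1], [-3.3, 0.9, 0.5, 0, 0.1], [-3.3, 0.9, 1, 0, 0.1], [-3, 0.9, 1, 0, 0.1], [0, 0, 0, 0, 0.1], [0, 0, 0, 0, 0.1]]])

```text
clock: 5.87
position: [562.4, -4.6, 69.5]
ee_rot: [-0.699, 0.715, 0.001, -0.017]
contact_force: [0.1, -0.0, 0.1]
gripper_width: 28.0
```

```bash
python3 -c "
from h import *
print(arm.read_state()['position'],arm.read_state()['contact_force'])
tgt(567.7,20,7,-np.pi/2)"
```

```text
[562.37194931  -4.56549007  69.46126202] [ 0.12070209 -0.02829257  0.07120025]
shift cm now [-2.61 -0.64  6.18] turn -0.021 tilt [-0.026 -0.022 -0.999]
shift cm after turn [-2.59 -0.69  6.18]
```

send_rows(steps=[[[-0.5, -0.35, 2, -0.021, 0.1], [0, -0.3, 2, 0, 0.1], [0, 0, 1.2, 0, 0.1], [0, 0, 0.2, 0, 0.1], [0, 0, 0, 0, 0.1]]])

```text
clock: 6.28
position: [568.2, -2.7, 11.8]
ee_rot: [-0.705, 0.709, 0.002, -0.017]
contact_force: [0.5, 1.0, -0.3]
gripper_width: 27.7
```

```bash
python3 -c "
from h import *
print(arm.read_state()['position'],arm.read_state()['contact_force'])
tgt(567.7,86,7,-np.pi/2)"
```

```text
[568.15659746  -2.67323737  11.78608037] [ 0.49520133  0.95004915 -0.30428157]
shift cm now [-8.88  0.09  0.29] turn -0.006 tilt [-0.026 -0.022 -0.999]
shift cm after turn [-8.88  0.04  0.29]
```

send_rows(steps=[[[-2.2, 0, 0, 0, 0.1], [-2.2, 0, 0, 0, 0.1], [-2.2, 0, 0, 0, 0.1], [-2.0, 0, 0, 0, 0.1], [0, 0, 0, 0, 0.1]]])

```text
clock: 6.7
position: [571.5, 81.8, 12.0]
ee_rot: [-0.701, 0.713, 0.001, -0.016]
contact_force: [0.9, 0.5, 0.0]
gripper_width: 27.6
```

```bash
python3 -c "
from h import *
print(arm.read_state()['position'],arm.read_state()['contact_force'])
tgt(567.7,86,5,-np.pi/2)"
```

```text
[571.45042469  81.78803586  11.96058251] [0.88804296 0.48393024 0.03093068]
shift cm now [-0.43  0.37  0.7 ] turn -0.018 tilt [-0.024 -0.021 -1.   ]
shift cm after turn [-0.44  0.36  0.7 ]
```

Down until it bears on the bench.

send_rows(steps=[[[-0.4, 0.3, 0.2, -0.015, 0.1], [0, 0, 0.3, 0, 0.1], [0, 0, 0.3, 0, 0.1], [0, 0, 0.2, 0, 0.1]]])

```text
clock: 7.03
position: [569.5, 85.0, 4.3]
ee_rot: [-0.706, 0.708, 0.0, -0.014]
contact_force: [-7.5, 5.6, 18.3]
gripper_width: 27.4
```

send_rows(steps=[[[0, 0, -0.1, 0, 0.6], [0, 0, -0.05, 0, 0.6], [0, 0, -0.05, 0, 0.6], [0, 0, -2, 0, 0.6], [0, 0, -3, 0, 0.6], [0, 0, -3, 0, 0.6], [0, 0, -3, 0, 0.6]]])

```text
clock: 7.62
position: [566.1, 80.9, 111.1]
ee_rot: [-0.703, 0.711, 0.005, -0.024]
contact_force: [0.8, 0.8, -0.1]
gripper_width: 51.2
```

```bash
cat >> h.py <<'E'
def shimfit(n,x,y,z,rad=90):
    """fit beige rectangle near x,y on plane z in the picture of camera n"""
    im,d=load(n); hsv=cv2.cvtColor(im,cv2.COLOR_BGR2HSV).astype(int); P=cloud(n,d)
    m=(abs(hsv[...,0]-18)<5)&(hsv[...,1]<135)&(hsv[...,1]>60)&(hsv[...,2]>190)&(np.hypot(P[...,0]-x,P[...,1]-y)<rad)&(d>0)
    m=cv2.morphologyEx(m.astype(np.uint8),cv2.MORPH_OPEN,np.ones((3,3)))
    k,l,st,_=cv2.connectedComponentsWithStats(m)
    for i in range(1,k):
        if st[i,4]<40: continue
        vv,uu=np.nonzero(l==i); Q=onplane(n,np.c_[uu,vv].astype(float),z).astype(np.float32)
        c,wh,a=cv2.minAreaRect(Q); ax=np.deg2rad(a if wh[0]>wh[1] else a+90)%np.pi
        print(n,st[i,4],'c',np.round(c,1),np.round(wh,1),'yaw %.3f'%ax,'z',np.round(np.median(P[l==i],0),1),'ymin/max',Q[:,1].min().round(1),Q[:,1].max().round(1))
E
python3 - <<'E'
from h import *
for n in('top','scene'):
    grab(n); shimfit(n,567,80,10)
tgt(428.4,-362.2,150,1.702+np.pi)
im,_=load('top');cv2.imwrite('pics/t2.png',cv2.resize(im[140:270,80:260],(792,572),interpolation=cv2.INTER_CUBIC))
E
```

```text
top 71 c [571.   75.9] [24.6 19. ] yaw 0.024 z [569.9  74.8  11.2] ymin/max 66.2 85.4
scene 156 c [568.1  88.3] [30.7 49.3] yaw 1.605 z [568.2  88.6  10. ] ymin/max 63.3 113.4
shift cm now [44.66 13.82 -2.  ] turn -0.141 tilt [-0.028 -0.023 -0.999]
shift cm after turn [42.27 19.96 -2.  ]
```

View pics/t2.png

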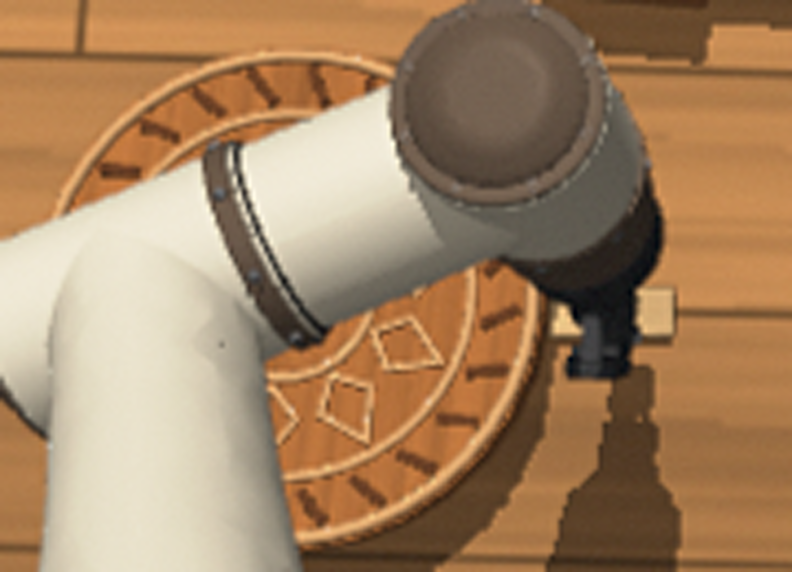

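The shim lies under the rim with its outer end at crop (675,315), y≈64, so its tip reaches about 50 mm in. Next is shim C.

```bash
python3 -c "
from h import *
tgt(433.6,-401.8,100,1.702+np.pi)"
```

```text
shift cm now [48.49 13.13  3.07] turn -0.141 tilt [-0.028 -0.023 -0.999]
shift cm after turn [46.17 19.81  3.07]
```

send_rows(steps=[[[0, 0, -1, -0.07, 0.6], [0, 0, -0.5, -0.07, 0.6], [3.8, 1.7, 0, 0, 0.6], [3.8, 1.7, 0, 0, 0.6], [3.8, 1.7, 0, 0, 0.6], [3.8, 1.7, 0, 0, 0.6], [3.8, 1.7, 0, 0, 0.6], [3.8, 1.7, 0, 0, 0.6], [3.8, 1.7, 0, 0, 0.6], [3.8, 1.7, 0, 0, 0.6]]])

```text
clock: 8.55
position: [477.9, -236.1, 138.0]
ee_rot: [0.757, -0.653, -0.003, 0.016]
contact_force: [0.1, -0.6, -0.4]
gripper_width: 51.3
```

```bash
python3 -c "
from h import *
print(arm.read_state()['position'])
tgt(433.6,-401.8,60,1.702+np.pi)"
```

```text
[ 477.89245533 -236.13633583  137.97353914]
shift cm now [15.61  6.58  8.24] turn 0.016 tilt [-0.025 -0.02  -0.999]
shift cm after turn [15.71  6.33  8.24]
```

send_rows(steps=[[[3.1, 1.25, 1.2, 0.008, 0.6], [3.1, 1.25, 1.2, 0.008, 0.6], [3.1, 1.25, 1.2, 0, 0.6], [3.1, 1.25, 1.2, 0, 0.6], [2.8, 1.25, 1.2, 0, 0.6], [0, 0, 0, 0, 0.6]]])

```text
clock: 9.05
position: [426.6, -410.6, 77.7]
ee_rot: [0.748, -0.663, -0.003, 0.016]
contact_force: [0.8, -0.5, -0.5]
gripper_width: 50.8
```

```bash
python3 -c "
from h import *
print(arm.read_state()['position'])
tgt(433.6,-401.8,1,1.702+np.pi)"
```

```text
[ 426.63861952 -410.61446549   77.70480548]
shift cm now [-0.92 -1.    7.63] turn -0.011 tilt [-0.025 -0.019 -0.999]
shift cm after turn [-0.9  -1.01  7.63]
```

send_rows(steps=[[[-0.7, -0.6, 2.5, -0.011, 0.6], [-0.2, -0.4, 2.5, 0, 0.6], [0, 0, 1.2, 0, 0.6], [0, 0, 0, 0, 0.6]]])

```text
clock: 9.38
position: [430.8, -405.0, 11.1]
ee_rot: [0.749, -0.663, -0.004, 0.016]
contact_force: [-0.2, 1.3, 0.5]
gripper_width: 51.5
```

```bash
python3 -c "
from h import *
print(arm.read_state()['position'])
tgt(433.6,-401.8,1,1.702+np.pi)"
```

```text
[ 430.81839881 -405.02533117   11.05511353]
shift cm now [-0.3  -0.34  0.99] turn -0.009 tilt [-0.026 -0.019 -0.999]
shift cm after turn [-0.3  -0.35  0.99]
```

send_rows(steps=[[[-0.3, -0.3, 0.6, -0.009, 0.6], [0, 0, 0.3, 0, 0.6], [0, 0, 0, 0, 0.1], [0, 0, 0, 0, 0.1], [0, 0, 0, 0, 0.1], [0, 0, 0, 0, 0.1], [0, 0, 0, 0, 0.1]]])

```text
clock: 9.97
position: [435.2, -401.7, 4.3]
ee_rot: [0.753, -0.658, -0.001, 0.015]
contact_force: [-0.2, -0.2, 0.2]
gripper_width: 28.0
```

send_rows(steps=[[[0, 0, -1, 0, 0.1], [0, 0, -2, 0, 0.1], [0, 0, -2.5, 0, 0.1], [0, 0, -3, 0, 0.1], [0, 0, -2, 0, 0.1]]])

```text
clock: 10.38
position: [434.6, -397.9, 111.0]
ee_rot: [0.752, -0.659, -0.007, 0.016]
contact_force: [-0.2, -0.2, -0.8]
gripper_width: 27.9
```

```bash
python3 - <<'E'
from h import *
s=arm.read_state();print(s['position'],s['gripper_width'])
grab('scene'); shimfit('scene',428,-362,s['position'][2]+7)
tgt(569,0,100,-np.pi/2)
E
```

```text
[ 434.59107249 -397.9094488   111.03765604] 27.906211867531653
scene 111 c [ 424.1 -338.8] [28.2 77. ] yaw 1.738 z [ 425.5 -335.1  119.3] ymin/max -376.5 -301.4
shift cm now [-37.83 -18.45   0.36] turn 0.134 tilt [-0.025 -0.02  -0.999]
shift cm after turn [-39.95 -13.25   0.36]
```

send_rows(steps=[[[0, 0, -1, 0.067, 0.1], [0, 0, 0, 0.067, 0.1], [-3.7, -1.2, 0, 0, 0.1], [-3.7, -1.2, 0, 0, 0.1], [-3.7, -1.2, 0, 0, 0.1], [-3.7, -1.2, 0, 0, 0.1], [-3.7, -1.2, 0, 0, 0.1], [-3.7, -1.2, 0, 0, 0.1], [-3.7, -1.2, 0, 0, 0.1], [-3.7, -1.2, 0, 0, 0.1]]])

```text
clock: 11.27
position: [540.6, -101.2, 129.7]
ee_rot: [-0.699, 0.715, -0.008, -0.011]
contact_force: [0.9, 0.3, -0.5]
gripper_width: 28.2
```

```bash
python3 -c "
from h import *
print(arm.read_state()['position'])
tgt(569,0,60,-np.pi/2)"
```

```text
[ 540.63275321 -101.20036039  129.71059068]
shift cm now [-10.37  -2.63   6.67] turn -0.023 tilt [-0.004 -0.028 -1.   ]
shift cm after turn [-10.31  -2.87   6.67]
```

send_rows(steps=[[[-2.8, -0.9, 1.5, -0.023, 0.1], [-2.8, -0.9, 2, 0, 0.1], [-2.4, -0.9, 2, 0, 0.1], [0, 0, 1.5, 0, 0.1], [0, 0, 0, 0, 0.1], [0, 0, 0, 0, 0.1]]])

```text
clock: 11.77
position: [574.9, -10.2, 61.7]
ee_rot: [0.712, -0.702, 0.013, 0.006]
contact_force: [0.5, -0.2, 0.0]
gripper_width: 27.9
```

```bash
python3 - <<'E'
from h import *
s=arm.read_state();print(s['position'])
grab('scene'); z=s['position'][2]+8
shimfit('scene',568,70,z,120)
im,d=load('scene');P=cloud('scene',d)
tgt(569,86,17,-np.pi/2)
E
```

```text
[574.93144535 -10.1902528   61.69726139]
scene 248 c [572.5  48.9] [30.7 83.5] yaw 1.607 z [572.2  47.5  68.8] ymin/max 7.1 90.3
scene 129 c [613.4 122.6] [29.4 43.1] yaw 1.791 z [570.8  91.7   9.9] ymin/max 100.3 145.8
shift cm now [-9.77  0.47  4.21] turn 0.013 tilt [ 0.01  -0.026 -1.   ]
shift cm after turn [-9.77  0.6   4.21]
```

send_rows(steps=[[[0, 0.5, 1.5, 0.013, 0.1], [0, 0, 1.5, 0, 0.1], [0, 0, 0.9, 0, 0.1], [0, 0, 0, 0, 0.1]]])

```text
clock: 12.15
position: [572.8, -14.0, 27.8]
ee_rot: [-0.705, 0.709, -0.016, -0.001]
contact_force: [0.0, 1.0, -0.4]
gripper_width: 28.0
```

```bash
python3 -c "
from h import *
print(arm.read_state()['position'],arm.read_state()['contact_force'])
tgt(569,86,18,-np.pi/2)"
```

```text
[572.76830676 -13.98175703  27.81399024] [ 0.03118255  0.99546626 -0.43249611]
shift cm now [-10.02   0.44   0.73] turn -0.005 tilt [ 0.02  -0.024 -1.   ]
shift cm after turn [-10.02   0.39   0.73]
```

send_rows(steps=[[[0, 0.2, 0.6, 0, 0.1], [-2.4, 0.1, 0, 0, 0.1], [-2.4, 0.1, 0, 0, 0.1], [-2.4, 0, 0, 0, 0.1], [-2.4, 0, 0, 0, 0.1], [0, 0, 0, 0, 0.1]]])

```text
clock: 12.65
position: [572.1, 81.4, 23.7]
ee_rot: [-0.702, 0.712, -0.018, 0.002]
contact_force: [0.7, 0.4, -2.8]
gripper_width: 28.2
```

```bash
python3 -c "
from h import *
print(arm.read_state()['position'],arm.read_state()['contact_force'])
tgt(569,86,14,-np.pi/2)"
```

```text
[572.10811771  81.41008136  23.70048653] [ 0.7365676   0.40153912 -2.78559329]
shift cm now [-0.48  0.34  0.95] turn -0.014 tilt [ 0.028 -0.022 -0.999]
shift cm after turn [-0.48  0.34  0.95]
```

send_rows(steps=[[[-0.2, 0.2, 0.3, -0.01, 0.1], [-0.1, 0.1, 0.3, 0, 0.1], [0, 0, 0.2, 0, 0.1], [0, 0, 0.1, 0, 0.1], [0, 0, 0, 0, 0.1]]])

```text
clock: 13.07
position: [569.6, 83.4, 15.4]
ee_rot: [-0.706, 0.708, -0.018, 0.003]
contact_force: [-0.0, -0.0, -0.4]
gripper_width: 27.9
```

send_rows(steps=[[[-0.2, 0, 0.1, 0, 0.1], [0, 0, 0.15, 0, 0.1], [0, 0, 0.15, 0, 0.1], [0, 0, 0.1, 0, 0.1]]])

```text
clock: 13.4
position: [570.0, 84.2, 12.7]
ee_rot: [-0.705, 0.709, -0.018, 0.003]
contact_force: [-3.7, 0.9, 7.7]
gripper_width: 27.9
```

send_rows(steps=[[[0, 0, 0.05, 0, 0.6], [0, 0, -0.1, 0, 0.6], [0, 0, -0.1, 0, 0.6], [0, 0, -2, 0, 0.6], [0, 0, -3, 0, 0.6], [0, 0, -3, 0, 0.6], [1, 0, -3, 0, 0.6], [2, 0, -1, 0, 0.6]]])

```text
clock: 14.07
position: [564.4, 56.4, 135.0]
ee_rot: [-0.706, 0.708, -0.017, -0.002]
contact_force: [1.0, 0.4, 0.5]
gripper_width: 51.2
```

```bash
python3 - <<'E'
from h import *
for n in('top','scene'):
    grab(n); shimfit(n,567,80,20)
w=np.array([431.9,-203.9])-55*np.array([np.cos(1.441),np.sin(1.441)]);print(w)
tgt(w[0],w[1],100,1.441+np.pi)
im,_=load('scene');u,v=proj('scene',[568,100,20]).astype(int);print(u,v)
cv2.imwrite('pics/s3.png',cv2.resize(im[v-40:v+60,u-65:u+65],(780,600),interpolation=cv2.INTER_CUBIC))
E
```

```text
scene 174 c [568.4  90.6] [31.8 54.1] yaw 1.602 z [569.2  90.   20.1] ymin/max 63.7 118.0
[ 424.78122981 -258.43735519]
shift cm now [31.26 13.65  3.9 ] turn 0.121 tilt [ 0.019 -0.026 -0.999]
shift cm after turn [32.68  9.77  3.9 ]
306 257
```

View pics/s3.png

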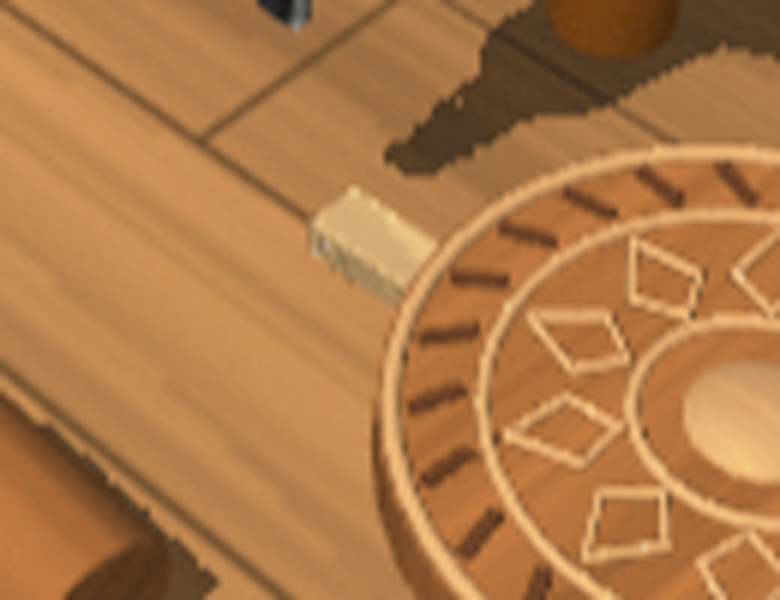

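The two shims are neatly stacked in the crop, outer end at (330,220), y=64, top at z 20. Now the wedge.

send_rows(steps=[[[0, 0, 0, 0.06, 0.6], [0, 0, 0, 0.061, 0.6], [3.4, 1.0, 0, 0, 0.6], [3.4, 1.0, 0, 0, 0.6], [3.4, 1.0, 0, 0, 0.6], [3.4, 1.0, 0, 0, 0.6], [3.4, 1.0, 0, 0, 0.6], [3.4, 1.0, 0.5, 0, 0.6], [3.4, 1.0, 1, 0, 0.6], [3.4, 1.0, 1, 0, 0.6]]])

```text
clock: 15.0
position: [443.2, -208.2, 104.2]
ee_rot: [-0.661, 0.75, -0.013, -0.004]
contact_force: [1.4, -0.5, -0.2]
gripper_width: 51.3
```

```bash
python3 -c "
from h import *
print(arm.read_state()['position'])
tgt(424.8,-258.4,40,1.441+np.pi)"
```

```text
[ 443.22361222 -208.24317235  104.17564246]
shift cm now [5.05 1.29 6.52] turn 0.003 tilt [ 0.012 -0.025 -1.   ]
shift cm after turn [5.06 1.27 6.52]
```

send_rows(steps=[[[2.0, 0.6, 1, 0, 0.6], [2.0, 0.4, 1.5, 0, 0.6], [0, 0, 2, 0, 0.6], [0, 0, 1.5, 0, 0.6], [0, 0, 0, 0, 0.6]]])

```text
clock: 15.42
position: [419.7, -253.8, 36.3]
ee_rot: [-0.656, 0.755, -0.008, -0.007]
contact_force: [-1.0, 0.2, 0.3]
gripper_width: 51.3
```

```bash
python3 -c "
from h import *
print(arm.read_state()['position'])
tgt(424.8,-258.4,2,1.441+np.pi)"
```

```text
[ 419.71467446 -253.75468041   36.34792331]
shift cm now [ 0.31 -0.56  3.44] turn -0.01 tilt [-0.    -0.022 -1.   ]
shift cm after turn [ 0.32 -0.55  3.44]
```

send_rows(steps=[[[0.2, -0.3, 1.3, -0.01, 0.6], [0.2, -0.2, 1.2, 0, 0.6], [0, 0, 0.5, 0, 0.6], [0, 0, 0, 0, 0.6]]])

```text
clock: 15.75
position: [423.2, -258.2, 3.7]
ee_rot: [-0.66, 0.751, -0.006, -0.009]
contact_force: [0.0, -0.7, -0.0]
gripper_width: 51.0
```

```bash
python3 -c "
from h import *
print(arm.read_state()['position'])
tgt(424.8,-258.4,2,1.441+np.pi)"
```

```text
[ 423.24061287 -258.17982157    3.70373344]
shift cm now [-0.   -0.16  0.17] turn 0.001 tilt [-0.005 -0.021 -1.   ]
shift cm after turn [-0.   -0.16  0.17]
```

send_rows(steps=[[[0, -0.15, 0.1, 0, 0.6], [0, 0, 0, 0, 0.1], [0, 0, 0, 0, 0], [0, 0, 0, 0, 0], [0, 0, 0, 0, 0], [0, 0, 0, 0, 0], [0, 0, 0, 0, 0]]])

```text
clock: 16.33
position: [426.9, -257.5, 6.0]
ee_rot: [-0.661, 0.75, -0.008, -0.008]
contact_force: [-0.7, 0.3, -0.1]
gripper_width: 28.4
```

send_rows(steps=[[[0, 0, -1, 0, 0], [0, 0, -2, 0, 0], [0, 0, -2.5, 0, 0], [0, 0, -3, 0, 0], [0, 0, -1, 0, 0]]])

```text
clock: 16.75
position: [423.8, -254.8, 101.3]
ee_rot: [-0.66, 0.751, -0.004, -0.011]
contact_force: [0.5, 0.2, 0.3]
gripper_width: 28.2
```

```bash
python3 - <<'E'
from h import *
s=arm.read_state();print(s['position'],s['gripper_width'])
im,d=grab('scene'); P=cloud('scene',d)
shimfit('scene',432,-200,s['position'][2]+8,110)
m=(d>0)&(abs(P[...,0]-435)<35)&(P[...,2]>60)&(P[...,1]>-245)&(P[...,1]<-110); Q=P[m]
for b in range(-245,-110,15):
    q=Q[(Q[:,1]>=b)&(Q[:,1]<b+15)]
    if len(q)>3: print(b,len(q),np.median(q,0).round(1),q[:,2].min().round(1))
tgt(568.5,-40,100,-np.pi/2)
E
```

```text
[ 423.83610268 -254.75002287  101.26661039] 28.22195652621174
scene 269 c [ 432.9 -183.7] [132.3  33.5] yaw 1.373 z [ 432.5 -182.6  109. ] ymin/max -248.9 -118.1
-245 748 [ 454.4 -238.2  267.6] 96.6
-230 701 [ 450.  -221.5  315.5] 97.0
-215 462 [ 436.2 -210.9  333.1] 95.2
-200 117 [ 445.1 -193.   426.4] 99.7
-185 108 [ 445.9 -177.8  429.5] 98.0
-170 105 [ 447.4 -163.   430.1] 98.7
-155 65 [ 445.2 -147.8  105.3] 96.5
-140 109 [ 447.2 -132.3  435.4] 94.9
-125 42 [ 457.8 -119.5  437.3] 98.2
shift cm now [-23.14 -11.57  -0.38] turn -0.128 tilt [-0.009 -0.02  -1.   ]
shift cm after turn [-21.48 -14.43  -0.38]
```

send_rows(steps=[[[0, 0, -0.5, -0.064, 0], [0, 0, 0, -0.064, 0], [-3.1, -2.05, 0, 0, 0], [-3.1, -2.05, 0, 0, 0], [-3.1, -2.05, 0, 0, 0], [-3.1, -2.05, 0, 0, 0], [-3.1, -2.05, 0, 0, 0], [-3.1, -2.05, 0, 0, 0], [-2, -2, 0, 0, 0], [0, 0, 0, 0, 0]]])

```text
clock: 17.63
position: [568.3, -40.9, 96.5]
ee_rot: [-0.706, 0.708, -0.002, -0.011]
contact_force: [0.8, -0.1, 0.4]
gripper_width: 28.7
```

```bash
python3 -c "
from h import *
print(arm.read_state()['position'])
tgt(568.5,-40,30,-np.pi/2)"
```

```text
[568.27894627 -40.85356604  96.52312661]
shift cm now [-0.21 -0.1   6.65] turn -0.004 tilt [-0.012 -0.019 -1.   ]
shift cm after turn [-0.21 -0.11  6.65]
```

send_rows(steps=[[[0, 0, 2.2, 0, 0], [0, 0, 2.2, 0, 0], [-0.2, 0, 1.3, 0, 0], [0, 0, 0.4, 0, 0], [0, 0, 0, 0, 0]]])

```text
clock: 18.05
position: [566.7, -38.0, 29.4]
ee_rot: [-0.707, 0.707, -0.001, -0.012]
contact_force: [0.1, -0.6, 0.0]
gripper_width: 28.7
```

```bash
python3 - <<'E'
from h import *
s=arm.read_state();print(s['position'],s['contact_force'])
im,d=grab('scene'); P=cloud('scene',d)
shimfit('scene',568,30,s['position'][2]+5,110)
m=(d>0)&(abs(P[...,0]-575)<25)&(P[...,2]>16)&(P[...,2]<60)&(P[...,1]>-25)&(P[...,1]<110); Q=P[m]
for b in range(-25,110,15):
    q=Q[(Q[:,1]>=b)&(Q[:,1]<b+15)]
    if len(q)>3: print(b,len(q),np.median(q,0).round(1),q[:,2].min().round(1))
tgt(568.5,-40,24,-np.pi/2)
E
```

```text
[566.73700401 -38.00877537  29.43376147] [ 0.09600772 -0.63254391  0.04947069]
scene 520 c [567.4  49.3] [157.   42.1] yaw 1.443 z [567.5  46.6  34.3] ymin/max -29.0 125.8
-25 65 [572.2 -17.   42.8] 25.3
-10 65 [571.9  -2.   41.6] 25.7
5 63 [570.2  12.8  40.1] 25.9
20 61 [570.7  27.9  38. ] 25.6
35 64 [569.   43.3  35.9] 26.2
50 56 [568.9  57.5  33.3] 26.2
65 77 [571.6  72.6  30.4] 16.4
80 84 [570.9  88.6  26.9] 16.1
95 53 [571.1 103.3  20.3] 16.5
shift cm now [ 0.18 -0.18  0.58] turn -0.001 tilt [-0.016 -0.019 -1.   ]
shift cm after turn [ 0.18 -0.18  0.58]
```

send_rows(steps=[[[0, -0.1, 0.25, 0, 0], [0, 0, 0.1, 0, 0], [0, 0, 0.1, 0, 0], [0, 0, 0, 0, 0]]])

```text
clock: 18.43
position: [569.2, -38.9, 27.3]
ee_rot: [-0.706, 0.708, -0.002, -0.01]
contact_force: [-0.3, 0.4, -0.1]
gripper_width: 28.7
```

Not touching yet. Inserting partly, then lowering.

send_rows(steps=[[[-1.5, 0, 0, 0, 0], [-1.5, 0, 0.05, 0, 0], [-1.5, 0, 0.05, 0, 0], [-1.5, 0, 0.05, 0, 0], [0, 0, 0.05, 0, 0], [0, 0, 0.05, 0, 0]]])

```text
clock: 18.93
position: [571.7, 22.6, 27.6]
ee_rot: [-0.706, 0.709, -0.004, -0.007]
contact_force: [-0.6, 0.4, 0.2]
gripper_width: 28.6
```

send_rows(steps=[[[0, 0.2, 0.15, 0, 0], [0, 0.1, 0.15, 0, 0], [0, 0, 0.12, 0, 0], [0, 0, 0.1, 0, 0]]])

```text
clock: 19.27
position: [568.8, 21.2, 23.2]
ee_rot: [-0.705, 0.709, -0.005, -0.006]
contact_force: [-1.7, 1.4, 3.9]
gripper_width: 28.6
```

Bearing on the stack (3.9 N). Sliding in.

send_rows(steps=[[[-0.8, 0, 0, 0, 0], [-0.8, 0, 0, 0, 0], [-0.6, 0, 0, 0, 0], [0, 0, 0, 0, 0]]])

```text
clock: 19.6
position: [569.7, 43.3, 23.7]
ee_rot: [-0.704, 0.71, -0.006, -0.006]
contact_force: [-1.1, -0.9, 0.6]
gripper_width: 28.3
```

send_rows(steps=[[[-0.4, 0, 0.02, 0, 0], [-0.4, 0, 0.02, 0, 0], [-0.3, 0, 0, 0, 0]]])

```text
clock: 19.85
position: [570.1, 55.2, 23.8]
ee_rot: [-0.705, 0.709, -0.006, -0.006]
contact_force: [-0.2, -1.7, 1.6]
gripper_width: 28.7
```

send_rows(steps=[[[-0.25, 0, 0, 0, 0], [-0.2, 0, 0, 0, 0], [-0.2, 0, 0, 0, 0]]])

```text
clock: 20.1
position: [569.9, 62.1, 23.9]
ee_rot: [-0.705, 0.709, -0.006, -0.007]
contact_force: [0.9, -7.8, 2.9]
gripper_width: 28.4
```

send_rows(steps=[[[-0.15, 0, 0, 0, 0], [-0.15, 0, 0, 0, 0]]])

```text
clock: 20.27
position: [569.7, 62.6, 23.9]
ee_rot: [-0.705, 0.709, -0.007, -0.009]
contact_force: [2.8, -11.1, 2.0]
gripper_width: 28.3
```

send_rows(steps=[[[-0.15, 0, 0, 0, 0], [-0.15, 0, 0, 0, 0]]])

```text
clock: 20.43
position: [569.7, 62.5, 23.9]
ee_rot: [-0.705, 0.709, -0.008, -0.011]
contact_force: [1.4, -7.7, 2.8]
gripper_width: 28.6
```

send_rows(steps=[[[-0.22, 0, 0, 0, 0], [-0.25, 0, 0, 0, 0], [-0.25, 0, 0, 0, 0]]])

```text
clock: 20.68
position: [569.5, 62.8, 23.9]
ee_rot: [-0.704, 0.71, -0.009, -0.015]
contact_force: [2.3, -12.7, 2.2]
gripper_width: 28.1
```

send_rows(steps=[[[-0.25, 0, 0, 0, 0]]])

```text
clock: 20.77
position: [569.5, 62.8, 24.0]
ee_rot: [-0.704, 0.71, -0.01, -0.016]
contact_force: [2.0, -12.8, 3.2]
gripper_width: 28.8
```

```bash
python3 - <<'E'
from h import *
for i in range(4):
    im,d=grab('scene'); s=arm.read_state(); print(s['clock'],s['position'].round(2),s['contact_force'].round(1),s['wrist_torque'].round(2),s['gripper_width'])
P=cloud('scene',d)
m=(d>0)&(abs(P[...,0]-575)<25)&(P[...,2]>3)&(P[...,2]<60)&(P[...,1]>40)&(P[...,1]<130); Q=P[m]
for b in range(40,130,15):
    q=Q[(Q[:,1]>=b)&(Q[:,1]<b+15)&(abs(Q[:,0]-570)<10)]
    if len(q)>3: print(b,len(q),np.median(q,0).round(1))
u,v=proj('scene',[568,80,20]).astype(int)
cv2.imwrite('pics/s4.png',cv2.resize(im[v-50:v+50,u-65:u+65],(780,600),interpolation=cv2.INTER_CUBIC))
tgt(568.5,62,24,-np.pi/2)
E
```

```text
20.8167 [569.44  62.78  23.94] [  2.  -12.2   3. ] [-3.27 -0.99  0.08] 28.788373204593025
20.8667 [569.43  62.83  23.94] [  3.2 -12.3   3.7] [-3.17 -0.96  0.12] 28.251874326820356
20.9167 [569.44  62.82  23.93] [  2.5 -12.3   3.9] [-3.16 -0.95  0.02] 28.960388148186066
20.9667 [569.43  62.83  23.94] [  1.9 -12.1   3.5] [-3.19 -0.95  0.09] 28.353178143060937
55 16 [565.4  65.6  38.9]
70 30 [571.4  76.9  38.9]
85 36 [570.8  93.1  37.7]
100 36 [570.5 106.5  35.6]
115 21 [570.2 118.8  33.5]
shift cm now [ 0.08  0.09 -0.  ] turn -0.01 tilt [-0.009 -0.037 -0.999]
shift cm after turn [ 0.08  0.09 -0.  ]
```

View pics/s4.png

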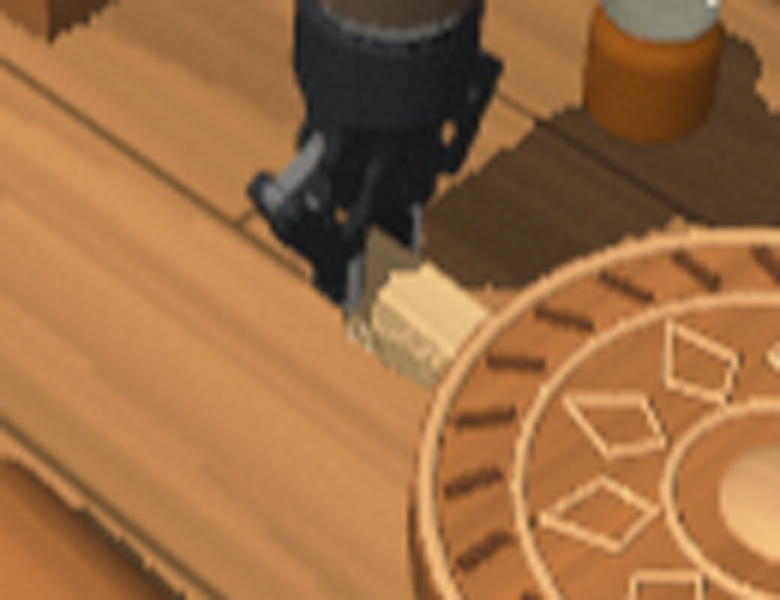

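The crop shows the gripper holding the wedge tail at (385,270), with the wedge lying on the aligned stack and running under the rim. The push is steady at about 12 N with nothing creeping, so I'm handing in.

```bash
python3 -c "
from h import *
job.job_done(); s=arm.read_state(); print(s['clock'],s['position'],s['contact_force'],s['gripper_width'])"
```

```text
the job is handed in; nothing more can be done
the job is handed in; nothing more can be done
```

The job is handed in at about 21 s of the 72 s, with the gripper still holding the wedge by its thick end and pushing it in. No verdict came back.

**What I did:** I measured the gap at about 31 mm, so two shims were needed. I laid them one on the other, reaching about 50 mm under the right-hand rim. The wedge then went in thin end first on top of them until it was tight, with its tip about 57 mm under the rim.

**Last checks before handing in:**
- **Push:** it was steady at about 12 N over 0.2 s, and the wedge did not creep at y = 62.8 mm. This is the wrist force. The force between wedge and rim could not be measured; I estimate 9 to 22 N from assumed friction.
- **Stack:** its top was at z ≈ 20 mm and its outer end at y ≈ 64 mm before the wedge went in. The last picture shows it still aligned, but I did not measure the shims again under load.
- **Bystanders:** I did not measure their positions again. None of my moves were near them, and the pictures show no shift.
- **Grip reading:** the gripper read 27 to 29 mm on the 30 mm pieces, a constant offset; every lift held.
- **Tool tilt:** the tool drifted to about 0.04 rad. I did not measure the wedge's own tilt, but its depth profile looked flat.
- **Last read-out:** I could not read the state after handing in, because the interface allowed nothing more.

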